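Zero the meter, then hold a power fuse in the spring test nest

ROBOT

A 6-joint arm with a two-finger parallel gripper is mounted at the origin on the work surface. World frame = base frame: x ahead of the robot, y to its left, z up, the work surface at z = 0. Lengths are in m, angles in rad, forces in N, time in s.
With the tool pointing down it reaches from about 0.35 to 0.975 m from the base axis. Payload 4.9 kg.
Tool frame: the origin (TCP) lies between the finger pads; the fingertips stand 19 mm ahead of it and the grasp point (between the pads) is the TCP; z points along the fingers, y is the line along which they close (so a half turn about z gives the same grasp; the last joint's range is limited). The gripper opens to 85 mm and grips with 20 to 120 N. Pads are 22 mm wide; open, the fingers measure 114 mm over their backs; the gripper's body (76 mm by 85 mm) begins 54 mm behind the grasp point. The pads swing forward as they close: fully open they stand 13 mm farther back than shut.
Start: joints at [1.008, 0.053, 1.613, -0, 1.476, -0.119], TCP at [0.268, 0.564, 0.25] pointing down, gripper open.
Joint ranges: [-3.01, 3.01], [-1.01, 2.22], [0.06, 2.58], [-1.02, 4.17], [0.09, 2.62], [-3.14, 3.14]. Speed limits (rad/s): [2.57, 2.57, 3.14, 3.14, 3.14, 3.14].

INTERFACE

Orientations are given as a rotation vector (axis times angle).
In Python, from station import ctrl gives the robot as it stands. The module is installed in compiled form; this text tells all that it offers.
- The arm moves only by the tool servo_tool, never from a script. Its argument "increments" is a list that holds one entry, the list of rows, each a list of 5 numbers: the finger opening in cm, from 0 to 8.54, then the shift along the tool's x, y, z in cm, then the turn about the tool's z in degrees. A call has 1 to 5 rows; each row is the pose to reach, as a shift and turn from the pose commanded when the call began, along the tool's axes at that moment; what a row does not reach only later rows make up. A row lasts 1/10 s, in which the tool goes at most 50 mm and 8.59 degrees, less where a joint would pass 70% of its speed; a pose out of reach is approached as far as the arm can. A call with a gripper value outside its range is refused whole. The fingers move at their own pace and stop on an object; "newtons" is the grip in N (left out, the last holds). Time passes only in rows, so rows that repeat a pose let the fingers close. It gives the time, the measured TCP pose, the force, the opening and the grip force at its end, in the units of the state.
- ctrl.get_obs(): the state, without advancing time (a new reading comes with each control period).
- ctrl.get_image(name): name is "side" or "top" or "wrist"; returns a dict with "img" (400x640x3 uint8, red, green, blue), "fx", "fy", "cx", "cy" (pixels), "rvec" (rotation vector, rad) and "tvec" (3), from world to camera coordinates, as OpenCV has them; the wrist camera has in their place "mount" (4x4, takes a point from camera to tool coordinates, whose origin is the TCP and whose axes are the flange's). Camera axes: x right, y down, z forward; pixel columns grow to the right and rows downward; lengths in m; the calibration is good to about 2 mm. The wrist camera is an equidistant fisheye: a pixel r from the principal point sees the ray r / f radians off the axis. A picture is of the moment at which its call begins: read the wrist's pose just before it. There is no depth.
- ctrl.finish_job(): hands the job in; it is judged then, once.
The state is a dict: "t": time; "q": joint angles; "dq": joint speeds; "effort": joint torques, N m; "tool_pos": TCP position; "tool_rot": TCP orientation; "contact_force": force on the tool from outside, world axes, zero at the start; "wrist_torque": the same for the moment, N m; "opening": finger opening in m; "grip_force": force on a finger pad.
Only numpy, scipy, OpenCV 4.12 (cv2) and the standard library are available. Lean on these libraries where they do the work, as an engineer would, in place of code of your own. Each camera call takes 0.05 s, during which the arm holds its last target. There are 200 camera calls.

TASK

Zero the bench meter with the nest still empty: press its orange button fully down and let it come up again. Then lay the white power fuse from its grey rest centred along the copper V of the test nest, and press it down, bearing on both sides of the V at both ends (let it settle freely, then push on its top), until the sprung cradle has sunk about halfway through its 16 mm stroke, well short of the bottom stop. Finish like that, the gripper still holding it pressed down, and leave the boards, the pot and the screwdriver where they are.

Things in the scene. Friction and masses are not known exactly. Their poses are not given: they have to be found in the camera images.
- fuse: power fuse: white ceramic cylinder, 32 mm diameter, 120 mm long, with a 25 mm long bare metal cap of the same diameter at each end; about 0.2 kg (0.14 to 0.28). Origin at its centre, its own x axis along the cylinder. It starts lying level in the rest; either end may go either way in the nest
- rest: fixed grey plastic rest, base 140 x 70 x 8 mm, origin under its centre, x axis along the fuse it carries. Two shallow 45 degree V saddles, centred 46 mm either side of the middle and 22 mm thick, carry the fuse's metal caps with its axis 34.6 mm above the table; their tops are 28 mm above the table. Between the saddles, 70 mm along x stay free for fingers, down to the 8 mm high base
- nest: fixed orange base of the test nest, 160 x 120 x 15 mm, origin under its centre, x axis along the V. On it rides a black cradle, 144 x 84 mm, sinking straight down on springs; it carries two 22 mm thick copper V plates centred 46 mm either side of the middle, leaving 70 mm along x free between them for fingers, down to the cradle's floor (34.6 mm below the axis of a seated fuse)
- seat (a point): point on the cradle where the centre of a seated, centred fuse lies: 76.6 mm above the table with the cradle up; it sinks with the cradle. Its x axis runs along the V, z up. The V opens upward with 45 degree faces, its line 22.6 mm below this point, its upper edges at about this point's height and 23 mm to either side. A seated fuse touches four copper faces, two on each V plate
- cradle (a joint): how far the cradle is pushed down, m: 0 up, 0.016 at the bottom stop. It takes about 4 N (the fuse's weight included) before it moves, then about 0.6 N per mm: about 9 N at half stroke. A fuse still tightly gripped even 1 mm off to the side bears on one side of the V only; let go, it settles onto both, and can be pressed on top with closed fingertips
- meter: fixed grey bench meter, a box 130 x 110 x 50 mm with a blue screen on its top; origin under its centre. The button stands on its top, 25 mm from the centre towards its own -x side
- zero_button (a joint): travel of the orange push button, m: 0 up, 0.006 fully down (about 5 N); springs back
- zero_button_top (a point): centre of the button's round top, 30 mm across, 72 mm above the table, in a black collar 46 mm across and 12 mm high; pressed from above; it sinks with the button
- boards: bystander: stack of green circuit boards, 90 x 110 x 21 mm, loose; origin under its centre
- pot: bystander: empty white pen pot, 72 mm across, 80 mm high, loose; origin under its centre
- driver: bystander: screwdriver lying on the table, loose; about 200 mm long, x axis along it

How it is judged:
By the outcome, as a careful person would: the job done as asked, in the order asked, and still so for the second after the job is handed in, while the arm keeps its last pose, push and grip.
It also fails if it takes over 72 s, if anything falls off the work surface, if the arm or the gripper's body presses on something with over 40 N, if the wrist force passes 120 N, or if a joint passes its speed limit or range.

## Working session

There is one attempt and no reset: what is moved stays moved. The work goes in short steps, Python scripts to look and compute and a tool call to move; the robot and the scene stay as the last step left them, time stands still between calls to the robot, and variables do not carry over. Pictures are saved under pics/ and viewed, at most 10 in all, crops included, and the job is handed in when it is done.

Besides the shell and the picture viewer there is one more tool, called after "Emit:" by a JSON object that holds its "fn" and its "kwargs". servo_tool: Moves the arm, as the interface text tells. Its arguments: {"type":"object","properties":{"increments":{"type":"array"},"newtons":{"type":"number"}},"required":["increments"]}

```bash
mkdir -p pics
cat > h.py <<'E'
import numpy as np, cv2
from scipy.spatial.transform import Rotation as R
from station import ctrl
def snap(name,fn=None):
    o=ctrl.get_obs(); d=ctrl.get_image(name)
    if fn: cv2.imwrite('pics/'+fn,d['img'][:,:,::-1])
    return o,d
def ray(o,d,uv):
    uv=np.atleast_2d(np.float64(uv))
    if 'mount' in d:
        p=(uv-[d['cx'],d['cy']])/[d['fx'],d['fy']]; th=np.linalg.norm(p,axis=1)+1e-12
        c=np.c_[p/th[:,None]*np.sin(th)[:,None],np.cos(th)]
        Rt=R.from_rotvec(o['tool_rot']).as_matrix(); M=np.array(d['mount'])
        return Rt@M[:3,3]+o['tool_pos'], c@(Rt@M[:3,:3]).T
    Rc=R.from_rotvec(np.ravel(d['rvec'])).as_matrix(); c=np.c_[(uv-[d['cx'],d['cy']])/[d['fx'],d['fy']],np.ones(len(uv))]
    return -Rc.T@np.ravel(d['tvec']), c@Rc
def onz(o,d,uv,z):
    C,r=ray(o,d,uv); return C+r*((z-C[2])/r[:,2])[:,None]
def totool(o,v):
    return R.from_rotvec(o['tool_rot']).inv().apply(v)*100
E
python3 - <<'E'
from h import *
o,d=snap('top','top0.png'); o2,s=snap('side','side0.png')
print(o); 
for k in d:
    if k!='img': print(k,d[k],s[k])
E
```

```text
{'t': 0.0, 'q': array([ 1.00800071e+00,  5.33332966e-02,  1.61430708e+00,  3.90993657e-06,
        1.47599068e+00, -1.19027751e-01]), 'dq': array([-6.95959294e-04,  8.24461843e-04, -7.13189156e-04, -1.66670829e-03,
        5.34599847e-04, -1.20134271e-05]), 'effort': array([ 8.84028141e-04, -3.93662488e+01, -3.70188761e+01,  5.49666015e-05,
        6.89848443e-03, -1.98596058e-05]), 'tool_pos': array([0.26803965, 0.56395561, 0.24906977]), 'tool_rot': array([-6.91212729e-01, -3.06390527e+00,  3.01495072e-03]), 'contact_force': array([ 0.52407823, -0.19567692, -0.01808643]), 'wrist_torque': array([0.00695077, 0.0727136 , 0.017648  ]), 'grip_force': 0.0, 'opening': 0.08546471479973496}
fx 496.76014572890625 390.1023462083582
fy 496.76014572890625 390.1023462083582
cx 320.46216739227094 318.5971147060447
cy 206.95621613433892 195.29272922577175
rvec [ 2.10684688 -2.13565714  0.20717255] [ 1.97668299 -0.80336093  0.45421155]
tvec [-0.00615153  0.56925534  1.14037109] [-0.42333277  0.27166088  0.55237444]
```

View pics/top0.png

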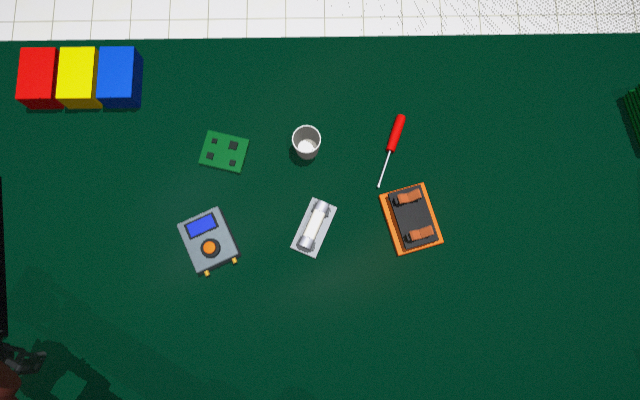

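View pics/side0.png

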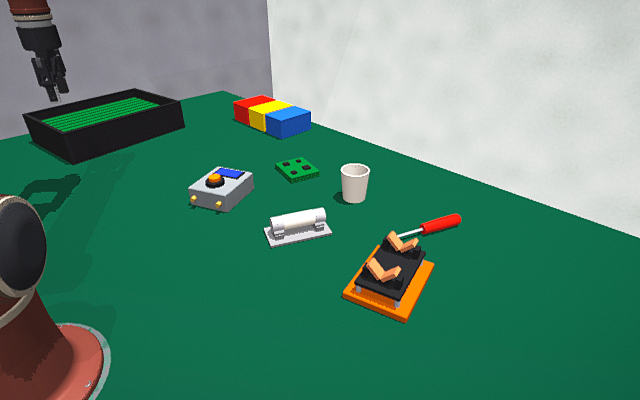

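The top view shows the meter at about (208,240) with its button at (210,248), the fuse at (313,227) and the nest at (411,218). The driver lies above the nest at (390,150) and the pot is at (306,142). Next I measure with masks.

Run:
```python
from h import *
o,d=snap('top'); img=d['img']; hsv=cv2.cvtColor(img,cv2.COLOR_RGB2HSV)
def crop(m,x0,x1,y0,y1):
    k=np.zeros_like(m); k[y0:y1,x0:x1]=m[y0:y1,x0:x1]; return k
def big(m):
    c=max(cv2.findContours(m,cv2.RETR_EXTERNAL,cv2.CHAIN_APPROX_NONE)[0],key=cv2.contourArea)
    return c[:,0,:].astype(np.float32)
def rect(n,P):
    (c,s,a)=cv2.minAreaRect(np.float32(P[:,:2]*1000)); print(n,np.round(c,1),np.round(s,1),round(a,1))
org=cv2.inRange(hsv,(8,180,120),(22,255,255))
b=big(crop(org,195,225,235,262)); P=onz(o,d,b,.072); print('button px',b.mean(0)); rect('button',P)
n=big(crop(org,370,450,175,262)); P=onz(o,d,n,.015); rect('nest@15',P)
cop=cv2.inRange(hsv,(3,60,100),(14,175,255))
cc=[c[:,0] for c in cv2.findContours(crop(cop,385,440,180,248),cv2.RETR_EXTERNAL,cv2.CHAIN_APPROX_NONE)[0] if cv2.contourArea(c)>40]
for c in cc: rect('cop',onz(o,d,c,.0766))
w=cv2.inRange(hsv,(0,0,110),(180,60,255)); r=big(crop(w,280,345,190,265)); rect('rest+fuse@8',onz(o,d,r,.008))
br=cv2.inRange(hsv,(0,0,215),(180,50,255)); f=big(crop(br,285,340,190,262)); rect('white@50',onz(o,d,f,.05))
m=big(crop(w,170,245,200,280)); rect('meter@50',onz(o,d,m,.05))
bl=big(crop(cv2.inRange(hsv,(105,120,80),(130,255,255)),180,220,205,245)); rect('screen',onz(o,d,bl,.05))
for nme,uv,z in (('pot',(306,130),.08),('driver tip',(379,186),.0),('driver',(402,115),.02),('boards',(224,152),.02)): print(nme,onz(o,d,uv,z))
big4=cv2.resize(img[170:280,170:450],None,fx=2.8,fy=2.8,interpolation=cv2.INTER_CUBIC); cv2.imwrite('pics/c.png',big4[:,:,::-1])
```

```text
button px [208.96875 247.09375]
button [474.1 247.6] [27.  25.9] 45.5
nest@15 [ 545.5 -236.9] [159.8 118.8] 15.6
cop [ 500.8 -249.3] [25.9 55.6] 14.7
cop [ 589.  -224.6] [26.8 55.6] 15.8
rest+fuse@8 [528.5   3.9] [ 69.2 141.1] 65.9
white@50 [529.7   2.7] [ 26.1 117.1] 65.9
meter@50 [497.2 258.3] [128.4 108.2] 24.5
screen [529.6 274.2] [34.9 66.4] 25.1
pot [[0.75508206 0.01871904 0.08      ]]
driver tip [[ 0.63205802 -0.16350206  0.        ]]
driver [[ 0.81397163 -0.22692753  0.02      ]]
boards [[0.72099784 0.22829348 0.02      ]]
```

View pics/c.png

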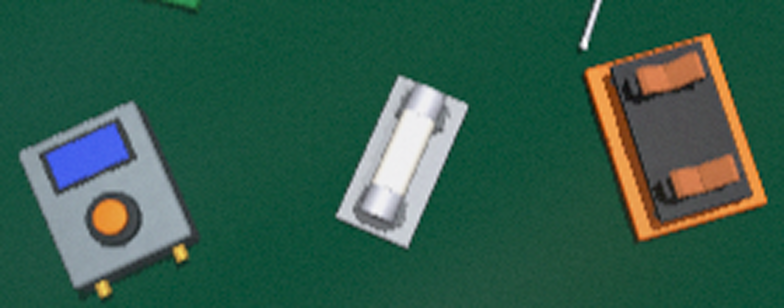

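The button, meter and nest sizes match their specs, and the button position from the mask agrees with the one derived from the meter. Driving to above the button with the fingers closing.

Emit:
{"fn": "servo_tool", "kwargs": {"increments": [[[0,-3.4,-2,0.6,0],[0,-6.8,-4,1.2,0],[0,-10.2,-6,1.8,0],[0,-13.6,-8,2.4,0],[0,-17,-10,3,0]]], "newtons": 40}}

```text
t: 0.65
tool_pos: [0.3794, 0.3997, 0.2197]
tool_rot: [-0.691, -3.064, 0.001]
contact_force: [-0.0, 0.8, -0.9]
opening: 0.0126
grip_force: 0.0
```

Emit:
{"fn": "servo_tool", "kwargs": {"increments": [[[0,-4,-2.5,1.2,0],[0,-8,-5,2.4,0],[0,-12,-7.5,3.6,0],[0,-15.2,-9.7,6,0],[0,-15.2,-9.7,8,0]]]}}

```text
t: 1.15
tool_pos: [0.4765, 0.2446, 0.1395]
tool_rot: [0.7, 3.062, -0.001]
contact_force: [-0.3, 0.8, 0.4]
opening: 0.0001
grip_force: 0.0
```

Emit:
{"fn": "servo_tool", "kwargs": {"increments": [[[0,0,0,0.2,0],[0,0,0,0.5,0],[0,0,0,0.5,0]]]}}

```text
t: 1.45
tool_pos: [0.4746, 0.2491, 0.1359]
tool_rot: [0.689, 3.064, 0.001]
contact_force: [1.0, 1.1, 0.0]
opening: 0.0
grip_force: 0.0
```

Run:
```python
from h import *
o,d=snap('wrist','w1.png')
print(o['tool_pos'],o['tool_rot'],o['opening'],o['contact_force'],o['q'])
print(totool(o,np.array([.4743,.2477,.091])-o['tool_pos']))
```

```text
[0.47455016 0.24905139 0.1359491 ] [6.89411395e-01 3.06435306e+00 8.74093684e-04] 3.009704228745505e-07 [1.01219761 1.12619556 0.0116533 ] [ 3.44345486e-01 -6.10525927e-02  1.92373527e+00  1.29392260e-04
  1.27806665e+00 -7.83901512e-01]
[-0.03298983 -0.13590913  4.49483569]
```

View pics/w1.png

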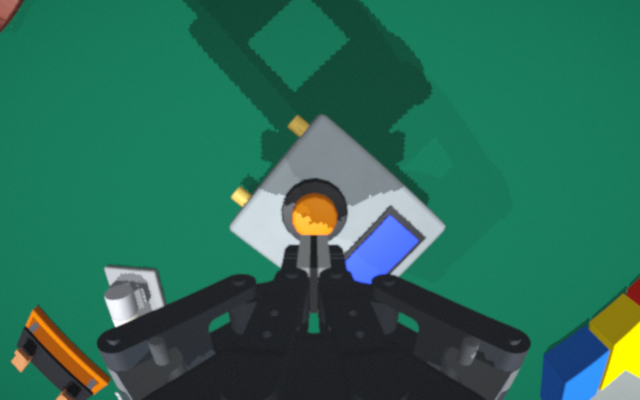

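The wrist view shows the button at (316,213) straight ahead of the closed fingertips at (314,238), as expected. Now I press it and watch the force.

Emit:
{"fn": "servo_tool", "kwargs": {"increments": [[[0,0,-0.1,1.5,0],[0,0,-0.1,3,0],[0,0,-0.1,3.8,0],[0,0,-0.1,4.2,0],[0,0,-0.1,4.2,0]]]}}

```text
t: 2.0
tool_pos: [0.4735, 0.2472, 0.0921]
tool_rot: [-0.691, -3.063, 0.002]
contact_force: [1.1, -0.5, 1.3]
opening: -0.0001
grip_force: 0.0
```

Emit:
{"fn": "servo_tool", "kwargs": {"increments": [[[0,0,0,0.3,0],[0,0,0,0.6,0],[0,0,0,0.8,0],[0,0,0,0.9,0],[0,0,0,0.9,0]]]}}

```text
t: 2.5
tool_pos: [0.4747, 0.2475, 0.0851]
tool_rot: [0.691, 3.064, 0.001]
contact_force: [-1.1, 0.0, 5.3]
opening: 0.0002
grip_force: 2.4
```

Emit:
{"fn": "servo_tool", "kwargs": {"increments": [[[0,0,0,0.1,0],[0,0,0,0.2,0],[0,0,0,0.2,0]]]}}

```text
t: 2.8
tool_pos: [0.4748, 0.2476, 0.0848]
tool_rot: [0.691, 3.064, 0.0]
contact_force: [-6.4, -3.3, 15.4]
opening: 0.0001
grip_force: 7.4
```

The force stops rising gently at 85 mm and jumps to 15 N, so the button bottomed. Rising and moving to above the fuse.

Emit:
{"fn": "servo_tool", "kwargs": {"increments": [[[0,0,0,-1,0],[0,0,0,-2,0],[0,0,0,-4,0],[0,0,0,-7,0],[0,0,0,-9,0]]]}}

```text
t: 3.3
tool_pos: [0.4744, 0.2474, 0.174]
tool_rot: [0.691, 3.063, 0.001]
contact_force: [-0.2, 0.5, -0.3]
opening: 0.0002
grip_force: 0.0
```

Emit:
{"fn": "servo_tool", "kwargs": {"increments": [[[8.5,-2.2,-2.8,0,0],[8.5,-5,-6.4,0,0],[8.5,-8,-10.2,0,0],[8.5,-11,-14,0,0],[8.5,-13.6,-17.5,0,0]]]}}

```text
t: 3.8
tool_pos: [0.5218, 0.0289, 0.1723]
tool_rot: [0.692, 3.064, -0.0]
contact_force: [0.3, 1.0, -0.9]
opening: 0.0722
grip_force: 0.0
```

Emit:
{"fn": "servo_tool", "kwargs": {"increments": [[[8.5,-1.2,-1.6,0,-1.3],[8.5,-1.8,-2.2,0,-1.3],[8.5,-1.8,-2.2,0,-1.3],[8.5,-1.8,-2.2,0,-1.3]]]}}

```text
t: 4.2
tool_pos: [0.5284, 0.0042, 0.1721]
tool_rot: [-0.656, -3.072, -0.001]
contact_force: [-0.1, -0.3, -0.9]
opening: 0.0854
grip_force: 0.0
```

Run:
```python
from h import *
o,d=snap('wrist','w2.png')
print(o['tool_pos'],o['tool_rot'],o['opening'],o['contact_force'],o['q'])
```

```text
[0.52838087 0.00418849 0.17207058] [-6.55833386e-01 -3.07167745e+00 -6.85134555e-04] 0.08540119512319129 [-0.13917239 -0.28201615 -0.8902545 ] [-1.33206138e-01 -1.17661067e-01  1.91262179e+00  4.99958747e-04
  1.34727822e+00 -1.28341062e+00]
```

View pics/w2.png

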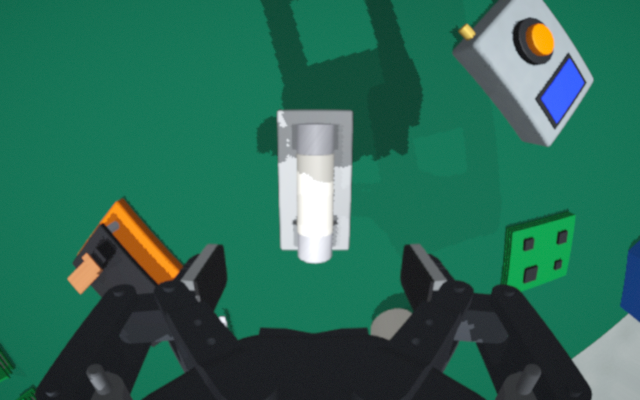

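The wrist view shows the fuse upright in the frame, with edges at about columns 297 and 334 and ends at about rows 123 and 262. The rest base has corners at (278,111), (353,111) and (351,249), (280,249).

Run:
```python
from h import *
o,d=snap('wrist'); print(d['fx'],d['cx'],d['cy'],np.round(d['mount'],3))
b=onz(o,d,[(278,111),(353,111),(351,249),(280,249)],.008); print(b.round(4), b.mean(0))
f=onz(o,d,[(297.5,150),(333.5,150),(299,235),(331,235)],.0346)
t=lambda p: totool(o,p-o['tool_pos']).round(2)
print('fuse tool',t(f)); print('base tool',t(b)); print('base c',t(b.mean(0)))
```

```text
309.70691628693146 313.3001719075664 197.14400408682602 [[-0.001 -0.963 -0.271  0.069]
 [ 1.    -0.001  0.    -0.   ]
 [-0.    -0.271  0.963 -0.123]
 [ 0.     0.     0.     1.   ]]
[[ 0.4505  0.0033  0.008 ]
 [ 0.4786  0.0664  0.008 ]
 [ 0.6053  0.0121  0.008 ]
 [ 0.5755 -0.0544  0.008 ]] [0.52748716 0.00684583 0.008     ]
fuse tool [[ 3.7  -1.38 13.75]
 [ 3.7   1.67 13.75]
 [-4.02 -1.35 13.75]
 [-4.03  1.57 13.75]]
base tool [[ 7.05 -3.29 16.42]
 [ 7.05  3.62 16.42]
 [-6.73  3.83 16.41]
 [-6.71 -3.46 16.41]]
base c [ 0.17  0.17 16.41]
```

Agreement is within about 1.5 mm. I apply a 1 mm correction in x and y, descend and grip.

Emit:
{"fn": "servo_tool", "kwargs": {"increments": [[[8.5,0.1,0.1,2.5,0],[8.5,0.1,0.1,5.5,0],[8.5,0.1,0.1,8.5,0],[8.5,0.1,0.1,11,0],[8.5,0.1,0.1,12.5,0]]]}}

```text
t: 4.8
tool_pos: [0.5265, 0.0059, 0.0449]
tool_rot: [-0.653, -3.069, 0.0]
contact_force: [-0.1, -0.0, -0.3]
opening: 0.085
grip_force: 0.0
```

Emit:
{"fn": "servo_tool", "kwargs": {"increments": [[[8.5,0,0,0.6,0],[8.5,0,0,1,0],[5,0,0,1,0],[4,0,0,1,0],[3.6,0,0,1,0]]]}}

```text
t: 5.3
tool_pos: [0.5291, 0.0045, 0.0385]
tool_rot: [0.656, 3.07, 0.0]
contact_force: [0.1, 0.0, -0.3]
opening: 0.0436
grip_force: 0.0
```

Emit:
{"fn": "servo_tool", "kwargs": {"increments": [[[3.4,0,0,0,0],[3.2,0,0,0,0],[2.6,0,0,0,0],[2.6,0,0,0,0],[2.6,0,0,0,0]]], "newtons": 30}}

```text
t: 5.8
tool_pos: [0.529, 0.0052, 0.0383]
tool_rot: [0.657, 3.071, 0.002]
contact_force: [0.5, 5.7, 5.8]
opening: 0.0308
grip_force: 29.7
```

Emit:
{"fn": "servo_tool", "kwargs": {"increments": [[[2.6,0,0,-1,0],[2.6,0,0,-3.5,0],[2.6,0,0,-7,0],[2.6,0,0,-10,0],[2.6,0,0,-12,0]]]}}

```text
t: 6.3
tool_pos: [0.5281, 0.0039, 0.1591]
tool_rot: [0.656, 3.071, -0.003]
contact_force: [-0.2, 1.2, -3.6]
opening: 0.031
grip_force: 30.2
```

Emit:
{"fn": "servo_tool", "kwargs": {"increments": [[[2.6,-1.5,-2.8,0,-4],[2.6,-3.2,-6,0,-10],[2.6,-5,-9.4,0,-16],[2.6,-6.8,-12.8,0,-22],[2.6,-8.6,-16.2,0,-28]]]}}

```text
t: 6.8
tool_pos: [0.539, -0.1801, 0.1563]
tool_rot: [0.113, -3.137, 0.001]
contact_force: [0.6, -0.2, -2.8]
opening: 0.0314
grip_force: 30.3
```

Run:
```python
from h import *
o=ctrl.get_obs(); print(o['tool_pos'],o['tool_rot'],o['opening'],o['contact_force'],o['grip_force'])
print(totool(o,np.array([.5452,-.237,.155])-o['tool_pos']))
y=R.from_rotvec(o['tool_rot']).apply([0,1,0]); print(np.degrees(np.arctan2(y[1],y[0])))
```

```text
[ 0.53904292 -0.18008544  0.15631397] [ 1.12804902e-01 -3.13671680e+00  5.91669052e-04] 0.031360050101413295 [ 0.64105683 -0.18999525 -2.77077245] 30.2552729845047
[-0.20566252 -5.72094479  0.13237925]
94.1192726495154
```

Emit:
{"fn": "servo_tool", "kwargs": {"increments": [[[2.6,0,-2.5,0,-5],[2.6,0,-4.8,0,-10],[2.6,0,-5.8,0,-11.4],[2.6,0,-5.8,0,-11.4],[2.6,0,-5.8,0,-11.4]]]}}

```text
t: 7.3
tool_pos: [0.5434, -0.236, 0.1564]
tool_rot: [0.416, -3.112, -0.002]
contact_force: [-0.2, -0.6, -1.9]
opening: 0.0306
grip_force: 30.3
```

Run:
```python
from h import *
o,d=snap('wrist','w3.png'); print(o['tool_pos'],o['opening'],o['contact_force'],o['grip_force'])
print(totool(o,np.array([.5452,-.237,.155])-o['tool_pos']))
y=R.from_rotvec(o['tool_rot']).apply([0,1,0]); print(np.degrees(np.arctan2(y[1],y[0])))
o,d=snap('top'); cv2.imwrite('pics/t3.png',cv2.resize(d['img'][150:290,330:490],None,fx=3,fy=3)[:,:,::-1])
```

```text
[ 0.54340806 -0.23603267  0.15636674] 0.03064015896571544 [-0.23521255 -0.60267802 -1.86134474] 30.293557047843933
[-0.14779642 -0.14053299  0.13621324]
105.21046048938405
```

View pics/w3.png

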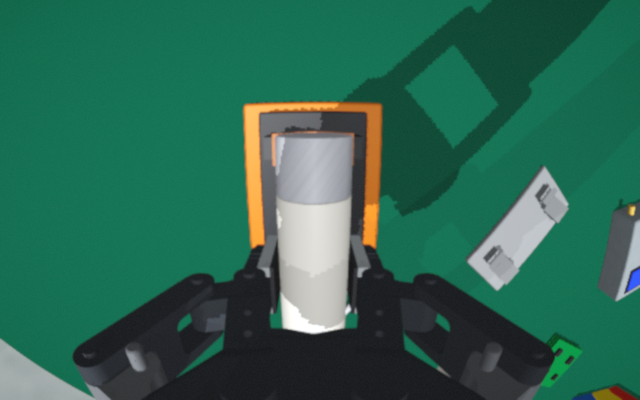

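The wrist view shows the gripped fuse over the nest: fuse columns 275 to 353 sit symmetrically inside the orange base at 244 to 382. The cap end is at row 134, the cap/ceramic line at row 203 and the near base edge at row 103. Now I check centring lengthwise.

Run:
```python
from h import *
o,d=snap('wrist'); t=lambda p: totool(o,p-o['tool_pos']).round(2)
za=o['tool_pos'][2]-.0037
print('cap end (-6?)',t(onz(o,d,[(314,136)],za+.014)),'cap line (3.5?)',t(onz(o,d,[(314,204)],za+.016)))
print('base edge (8)',t(onz(o,d,[(246,103),(380,103)],.015)), 'base sides', t(onz(o,d,[(247,170),(381,170),(249,230),(379,230)],.015)))
print(o['tool_pos'], totool(o,np.array([.5452,-.237,.155])-o['tool_pos']))
```

```text
cap end (-6?) [[ 6.05  0.02 -1.02]] cap line (3.5?) [[ 3.53  0.01 -1.23]]
base edge (8) [[ 7.83 -5.77 14.18]
 [ 7.83  5.71 14.19]] base sides [[ 1.95 -5.86 14.17]
 [ 1.94  5.98 14.18]
 [-3.72 -6.02 14.16]
 [-3.74  6.13 14.17]]
[ 0.54381045 -0.23544873  0.15673508] [-0.09333185 -0.18641319  0.1732541 ]
```

View pics/t3.png

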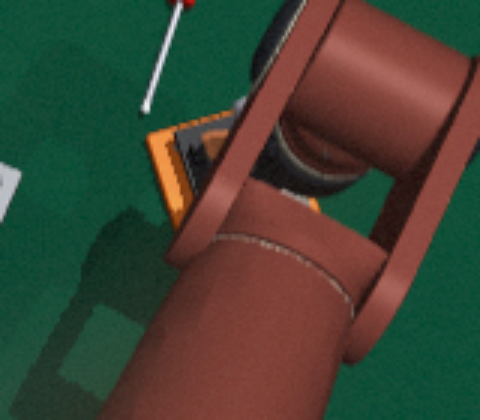

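Lengthwise, the nest centre is 1.7 mm towards tool −x and the fuse sits at +0.4 mm. Laterally it is fine within 0.5 mm. Correct and descend.

Emit:
{"fn": "servo_tool", "kwargs": {"increments": [[[2.6,-0.2,0.03,1.5,0],[2.6,-0.2,0.03,3.5,0],[2.6,-0.2,0.03,5,0],[2.6,-0.2,0.03,6.2,0],[2.6,-0.2,0.03,6.8,0]]]}}

```text
t: 7.95
tool_pos: [0.5453, -0.2347, 0.087]
tool_rot: [0.417, -3.111, -0.003]
contact_force: [0.3, 0.5, -2.2]
opening: 0.0313
grip_force: 30.4
```

Emit:
{"fn": "servo_tool", "kwargs": {"increments": [[[2.6,0,0,0.2,0],[2.6,0,0,0.4,0],[2.6,0,0,0.5,0],[2.6,0,0,0.6,0],[2.6,0,0,0.6,0]]]}}

```text
t: 8.45
tool_pos: [0.5464, -0.2356, 0.0837]
tool_rot: [-0.417, 3.113, -0.001]
contact_force: [-0.1, 0.5, -3.1]
opening: 0.0308
grip_force: 30.4
```

Run:
```python
from h import *
o=ctrl.get_obs(); print(o['tool_pos'],o['contact_force'],o['wrist_torque'])
```

```text
[ 0.54639951 -0.23559168  0.08373434] [-0.12274978  0.48453853 -3.14574922] [-0.05049955 -0.0556902   0.04754332]
```

Emit:
{"fn": "servo_tool", "kwargs": {"increments": [[[2.6,0,0,0.1,0],[2.6,0,0,0.2,0],[2.6,0,0,0.2,0],[2.6,0,0,0.2,0]]]}}

```text
t: 8.85
tool_pos: [0.5461, -0.2354, 0.0813]
tool_rot: [0.417, -3.114, -0.0]
contact_force: [0.1, -0.3, -3.3]
opening: 0.031
grip_force: 30.3
```

Emit:
{"fn": "servo_tool", "kwargs": {"increments": [[[2.6,0,0,0.1,0],[2.6,0,0,0.1,0],[2.6,0,0,0.1,0]]]}}

```text
t: 9.15
tool_pos: [0.5463, -0.2355, 0.0805]
tool_rot: [-0.418, 3.113, -0.0]
contact_force: [-0.0, -0.6, -1.3]
opening: 0.0307
grip_force: 30.5
```

The weight is starting to transfer, with z force going from −3.2 to −1.3 N at the expected height. Releasing.

Emit:
{"fn": "servo_tool", "kwargs": {"increments": [[[3.3,0,0,0,0],[3.8,0,0,0,0],[4.5,0,0,0,0],[6.5,0,0,0,0],[8.5,0,0,0,0]]]}}

```text
t: 9.65
tool_pos: [0.5462, -0.2354, 0.0804]
tool_rot: [-0.417, 3.114, -0.0]
contact_force: [0.1, 0.3, -0.1]
opening: 0.0723
grip_force: 0.0
```

Emit:
{"fn": "servo_tool", "kwargs": {"increments": [[[8.5,0,0,0,0],[8.5,0,0,0,0],[8.5,0,0,-1,0],[8.5,0,0,-3,0],[8.5,0,0,-5,0]]]}}

```text
t: 10.15
tool_pos: [0.546, -0.2353, 0.1311]
tool_rot: [0.417, -3.113, -0.001]
contact_force: [0.1, 0.1, 0.2]
opening: 0.085
grip_force: 0.0
```

Emit:
{"fn": "servo_tool", "kwargs": {"increments": [[[8.5,0,0,-2,0],[8.5,0,0,-3,0],[8.5,0,0,-3,0],[8.5,0,0,-3,0]]]}}

```text
t: 10.55
tool_pos: [0.5459, -0.2353, 0.1599]
tool_rot: [0.417, -3.113, -0.0]
contact_force: [0.8, 0.5, -0.6]
opening: 0.0849
grip_force: 0.0
```

Run:
```python
from h import *
o,d=snap('wrist','w4.png'); print(o['tool_pos'],o['opening'],o['contact_force'],o['grip_force'])
```

```text
[ 0.54594156 -0.23529747  0.15993362] 0.08491335449285738 [ 0.81027686  0.45986675 -0.61588313] 0.0
```

View pics/w4.png

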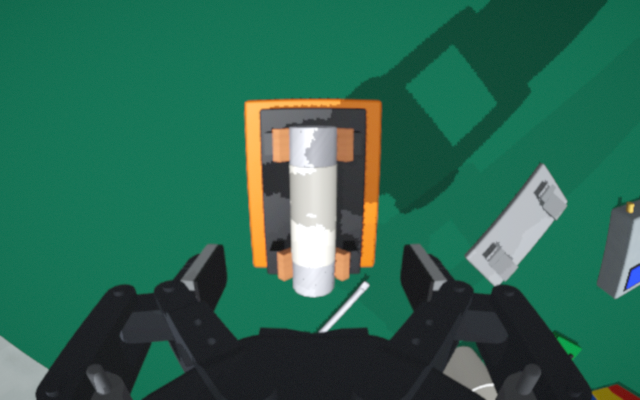

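The fuse lies in both copper Vs: cap line at row 166 and 265, copper plates at rows 128–161 and 250–280, column 313. I check lengthwise centring numerically.

Run:
```python
from h import *
o,d=snap('wrist'); t=lambda p: totool(o,p-o['tool_pos']).round(2)
print('cap lines',t(onz(o,d,[(313,167),(313,265)],.0926)))
print('fuse sides',t(onz(o,d,[(291,190),(336,190),(293,265),(333,265)],.0766)))
print('far end',t(onz(o,d,[(313,127)],.0906)))
print('copper top edges',t(onz(o,d,[(274,129),(275,161),(354,129),(353,161),(279,280),(348,279),(345,248)],.0766)))
print('base',t(onz(o,d,[(246,101),(381,101),(254,267),(375,266)],.015)))
```

```text
cap lines [[ 3.52 -0.03  6.66]
 [-3.29 -0.03  6.65]]
fuse sides [[ 1.64 -1.54  8.25]
 [ 1.63  1.55  8.26]
 [-4.16 -1.54  8.25]
 [-4.16  1.46  8.25]]
far end [[ 6.   -0.03  6.86]]
copper top edges [[ 5.83 -2.62  8.26]
 [ 3.66 -2.6   8.26]
 [ 5.82  2.7   8.27]
 [ 3.66  2.67  8.26]
 [-5.5  -2.66  8.24]
 [-5.42  2.65  8.25]
 [-2.75  2.31  8.25]]
base [[ 8.02 -5.82 14.42]
 [ 8.01  5.85 14.43]
 [-7.78 -5.88 14.4 ]
 [-7.69  6.09 14.41]]
```

Lengthwise the fuse is centred within about 1 mm and bears on both sides. Now I close the fingers and press on the top centre.

Emit:
{"fn": "servo_tool", "kwargs": {"increments": [[[4,0.1,0,0,0],[0,0.1,0,0,0],[0,0.1,0,0,0],[0,0.1,0,0,0],[0,0.1,0,0,0]]], "newtons": 40}}

```text
t: 11.15
tool_pos: [0.5452, -0.2357, 0.1602]
tool_rot: [0.417, -3.114, -0.0]
contact_force: [-0.2, -0.9, 0.7]
opening: 0.0122
grip_force: 0.0
```

Emit:
{"fn": "servo_tool", "kwargs": {"increments": [[[0,0,0,1.5,0],[0,0,0,3,0],[0,0,0,4,0],[0,0,0,4.5,0],[0,0,0,4.5,0]]]}}

```text
t: 11.65
tool_pos: [0.5443, -0.2352, 0.1135]
tool_rot: [0.417, -3.111, -0.003]
contact_force: [0.3, -0.5, -0.5]
opening: 0.0001
grip_force: 0.0
```

Emit:
{"fn": "servo_tool", "kwargs": {"increments": [[[0,0,0,0.1,0],[0,0,0,0.2,0],[0,0,0,0.3,0],[0,0,0,0.4,0],[0,0,0,0.4,0]]]}}

```text
t: 12.15
tool_pos: [0.5454, -0.2358, 0.1117]
tool_rot: [-0.417, 3.113, -0.001]
contact_force: [0.3, -1.2, 0.8]
opening: 0.0
grip_force: 0.1
```

Emit:
{"fn": "servo_tool", "kwargs": {"increments": [[[0,0,0,0.1,0],[0,0,0,0.2,0],[0,0,0,0.3,0],[0,0,0,0.3,0],[0,0,0,0.3,0]]]}}

```text
t: 12.65
tool_pos: [0.5455, -0.2358, 0.1086]
tool_rot: [-0.417, 3.113, -0.001]
contact_force: [0.5, -0.2, 3.9]
opening: 0.0
grip_force: 1.6
```

Contact came at 0.1116 as predicted, and the cradle has sunk about 3 mm. 5 mm more.

Emit:
{"fn": "servo_tool", "kwargs": {"increments": [[[0,0,0,0.1,0],[0,0,0,0.2,0],[0,0,0,0.3,0],[0,0,0,0.4,0],[0,0,0,0.5,0]]]}}

```text
t: 13.15
tool_pos: [0.5455, -0.2358, 0.1038]
tool_rot: [-0.417, 3.113, -0.001]
contact_force: [-1.1, 0.5, 6.4]
opening: 0.0001
grip_force: 3.2
```

Emit:
{"fn": "servo_tool", "kwargs": {"increments": [[[0,0,0,0,0],[0,0,0,0,0],[0,0,0,0,0],[0,0,0,0,0],[0,0,0,0,0]]]}}

```text
t: 13.65
tool_pos: [0.5455, -0.2358, 0.1038]
tool_rot: [-0.417, 3.113, -0.001]
contact_force: [-0.4, -0.4, 6.7]
opening: -0.0
grip_force: 3.0
```

Run:
```python
from h import *
o,d=snap('wrist','w5.png'); o2,s=snap('side')
a=cv2.resize(s['img'][190:330,310:470],(640,560)); cv2.imwrite('pics/s5.png',a[:,:,::-1])
for i in range(3): print(o['tool_pos'],o['contact_force']); o,_=snap('side')
```

```text
[ 0.54545717 -0.23579399  0.10381586] [-0.4168886  -0.37177888  6.68168281]
[ 0.54547787 -0.23582572  0.10386372] [-0.49810695  0.8681897   5.63439408]
[ 0.54547531 -0.2357993   0.10385865] [-0.88274802  1.06002702  5.93364572]
```

View pics/s5.png

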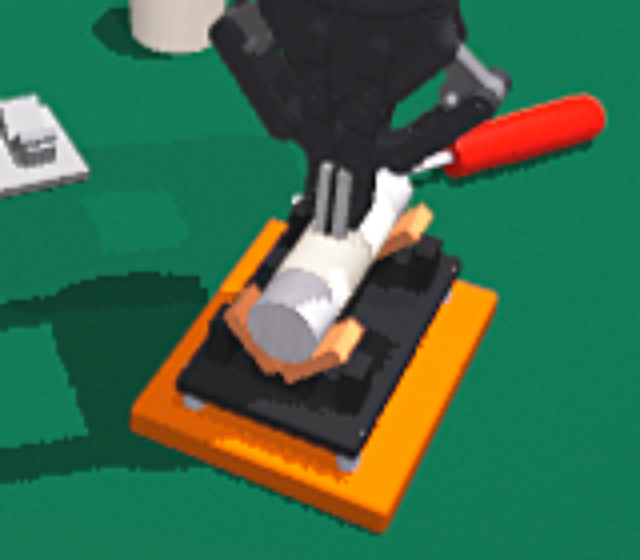

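The side view shows the fuse seated on both faces of the V with closed fingertips on its top. The cradle is sunk about 7.8 mm, and the force plus the fuse's weight comes to about 8.5–9 N, which is half stroke. Handing in.

```bash
python3 -c "
from station import ctrl
print(ctrl.finish_job())"
```

```text
the job is handed in; nothing more can be done
None
```

The job is handed in: the meter button was pressed fully down and released with the nest empty, then the fuse was seated within about 1–2 mm of centre in the V and is held pressed about 7.8 mm into the 16 mm stroke; the boards, pot and screwdriver were not touched.

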